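# Start the board test and hold the test fixture's sprung handle level

### The arm

A 7-joint arm with a two-finger parallel gripper is mounted at the origin on the work surface. World frame = base frame: x ahead of the robot, y to its left, z up, the work surface at z = 0. Lengths are in m, angles in rad, forces in N, time in s.
With the tool pointing down it reaches from about 0.425 to 0.875 m from the base axis. Payload 4.7 kg.
Tool frame: the origin (TCP) lies midway between the tips of the shut fingers; the grasp point (between the pads) lies 19 mm behind it; z points along the fingers, y is the direction in which the jaws open and shut (so a half turn about z gives the same grasp; the last joint's range is limited). The gripper opens to 87 mm and grips with 3 to 60 N. Pads are 19 mm wide; open, the fingers measure 117 mm over their backs; the gripper's body (75 mm by 190 mm) begins 51 mm behind the grasp point.
Start: joints at [1.179, 0.321, -0.07, 1.45, 0.023, 1.371, -0.057], TCP at [0.257, -0.597, 0.223] pointing down, gripper open.
Joint ranges: [-2.86, 2.86], [-0.3, 2.09], [-1.38, 1.24], [0.06, 2.45], [-1.56, 4.7], [0.09, 2.05], [-2.69, 2.69]. Speed limits (rad/s): [2.57, 2.57, 3.14, 3.14, 3.14, 3.14, 3.14].

### API

Orientations are given as a rotation vector (axis times angle).
In Python, from bench import get_state, eyes, job gives the robot as it stands. The module is installed in compiled form; this text tells all that it offers.
- The arm moves only by the shell command python3 -m jog 'ROWS' [FORCE]. ROWS is JSON, a list that holds one entry, the list of rows, each a list of 5 numbers: the opening, from 0 (shut) to 1 (fully open), then the shift along the tool's x, y, z in units of 40 mm (1.0 is 40 mm), then the turn about the tool's z in units of 5 degrees (1.0 is 5 degrees). In form: [[[jaw, dx, dy, dz, turn], ...]]. A call has 1 to 10 rows; each row shifts and turns the commanded pose from where the row before left it, along the tool's axes as they then stand; what a row does not reach is not made up. A row lasts 1/8 s, in which the tool goes at most 62.5 mm and 10.7 degrees, less where a joint would pass 70% of its speed; a pose out of reach is approached as far as the arm can. A call is refused whole if a number of a shift passes 1 or a number of a turn 1, either way. A call with a gripper value outside its range is refused whole. The fingers move at their own pace and stop on an object; FORCE is the grip in N (left out, the last holds). Time passes only in rows, so rows that do not move let the fingers close. It gives the time, the measured TCP pose, the force and the opening at its end, in the units of the state.
- get_state(): the state, without advancing time (a new reading comes with each control period).
- eyes.get_image(name): name is "side" or "top"; returns (picture, depth): 384x512x3 uint8, red, green, blue; 384x512 float32, m along the optical axis (not along the pixel's ray), 0 where there is no reading.
- eyes.camera_params(name): a dict with "camera_matrix" (3x3 intrinsics, pixels), "pose" (4x4, takes a point from camera to world coordinates). Camera axes: x right, y down, z forward; pixel columns grow to the right and rows downward; lengths in m; the calibration is good to about 2 mm. A picture is of the moment at which its call begins. camera_params takes no time and is no camera call.
- job.close_job(): hands the job in, once; it reports no verdict.
The state is a dict: "time": time; "joint_positions": joint angles; "qd": joint speeds; "joint_torque": joint torques, N m; "position": TCP position; "tool_rot": TCP orientation; "ft_force": force on the tool from outside, world axes, zero at the start; "torque": the same for the moment, N m; "grip_width": opening from 0.0 (shut) to 1.0 (fully open).
Only numpy, scipy, OpenCV 4.12 (cv2) and the standard library are available. Lean on these libraries where they do the work, as an engineer would, in place of code of your own. Each camera call takes 0.05 s, during which the arm holds its last target. There are 200 camera calls.

### The job

On the test box, press the round key, then the square key, then the long bar-shaped key, each fully down and let up again before the next, one at a time; leave the cross-shaped key alone. Then press the palm pad of the fixture's sprung handle down until the handle is level (pad top flush with the tops of the two fixed posts beside it) so that the pins rest on the board, and keep holding it there: the program finishes while the gripper is still holding the handle level. Do not force the handle well below level, which cracks the board, and leave the bottle, paper roll and screwdriver where they are.

Things in the scene. Friction and masses are not known exactly. Their poses are not given: they have to be found in the camera images.
- testbox: Grey desktop test box, fixed, 160 (x) x 170 (y) x 50 mm high, with a dark display strip along its +x edge and four cream keys of different shape in a 2 x 2 pattern (58 mm apart along x, 72 mm along y). Which key is in which place changes. Origin: centre of its underside; the keys lie at x = -47 or +11 mm, y = -36 or +36 mm of it.
- key_round_top (a point): Round key, 28 mm in diameter. It stands in a thin black collar on the test box; this point is the centre of the key's top face, 62 mm above the table when the key is up (the box top is at 50 mm, the collar at 53 mm); x, y axes are those of the test box.
- key_square_top (a point): Square key, 26 x 26 mm. It stands in a thin black collar on the test box; this point is the centre of the key's top face, 62 mm above the table when the key is up (the box top is at 50 mm, the collar at 53 mm); x, y axes are those of the test box.
- key_long_top (a point): Long bar-shaped key, 18 mm (x) x 46 mm (y). It stands in a thin black collar on the test box; this point is the centre of the key's top face, 62 mm above the table when the key is up (the box top is at 50 mm, the collar at 53 mm); x, y axes are those of the test box.
- key_cross_top (a point): Cross-shaped (plus sign) key, 30 x 30 mm with 10 mm wide arms, to be left alone. It stands in a thin black collar on the test box; this point is the centre of the key's top face, 62 mm above the table when the key is up (the box top is at 50 mm, the collar at 53 mm); x, y axes are those of the test box.
- key_round (a joint): travel of that key in m: 0 up, 0.006 fully down (counts as pressed beyond 0.0045, as up again below 0.0015). Starts to move at about 1.5 N, fully down at 5 N, springs back up by itself.
- key_square (a joint): travel of that key in m: 0 up, 0.006 fully down (counts as pressed beyond 0.0045, as up again below 0.0015). Starts to move at about 1.5 N, fully down at 5 N, springs back up by itself.
- key_long (a joint): travel of that key in m: 0 up, 0.006 fully down (counts as pressed beyond 0.0045, as up again below 0.0015). Starts to move at about 1.5 N, fully down at 5 N, springs back up by itself.
- key_cross (a joint): travel of that key in m: 0 up, 0.006 fully down (counts as pressed beyond 0.0045, as up again below 0.0015). Starts to move at about 1.5 N, fully down at 5 N, springs back up by itself.
- fixture: Fixed board tester: aluminium base 250 (x) x 180 (y) x 15 mm, black nest with green circuit board (top at 49 mm), two cheeks 140 mm high at x = +80 mm with the lever's hinge (axis along y, 120 mm high), two 12 mm square steel posts at x = -80, y = +-66 mm, tops 127 mm high. Origin: centre of its underside; the lever points from the hinge to its -x side.
- pad_top (a point): Centre of the top face of the black palm pad at the lever's free end; pad 46 mm along the lever, 84 mm wide, 14 mm thick. The point is 160 mm from the hinge axis, 7 mm above the lever's centre line. At rest it is about 189 mm above the table; when level 127 mm, flush with the posts' tops, at x = -80 mm of the fixture. x axis: along the lever from pad to hinge; z: out of the pad's top.
- handle (a joint): angle of the lever in rad: 0 at rest (raised), 0.40 level, 0.62 bottom stop; grows as the pad is pressed down. A spring lifts it: about 3 N at the pad to start it, about 6.5 N straight down to keep it level; it springs up as soon as it is let go.
- spray: Clear spray bottle with white cap, 60 mm diameter, 190 mm high, loose bystander. Origin: centre of its underside.
- paper_roll: White roll of till paper standing on end, 76 mm diameter, 80 mm high, loose bystander. Origin: centre of its underside.
- driver: Screwdriver about 200 mm long lying on the table, loose bystander. Origin: on its underside, its length along x.

How it is judged:
By the outcome, as a careful person would: the job done as asked, in the order asked, and still so for the second after the job is handed in, while the arm keeps its last pose, push and grip.
It also fails if it takes over 51 s, if anything falls off the work surface, if the arm or the gripper's body presses on something with over 40 N, if the wrist force passes 120 N, or if a joint passes its speed limit or range.

## Working session

There is one attempt and no reset: what is moved stays moved. The work goes in short steps, Python scripts to look and compute and a shell command to move; the robot and the scene stay as the last step left them, time stands still between calls to the robot, and variables do not carry over. Pictures are saved under pics/ and viewed, about 8 in all and at most 12, crops included, and the job is handed in when it is done.

```bash
mkdir -p pics; python3 - <<'E'
from bench import get_state, eyes
import cv2,numpy as np
for n in("top","side"):
    im,d=eyes.get_image(n); p=eyes.camera_params(n)
    np.savez(f"{n}.npz",im=im,d=d,K=p["camera_matrix"],T=p["pose"])
    cv2.imwrite(f"pics/{n}.png",im[:,:,::-1]); print(p)
s=get_state();print({k:np.round(v,3) for k,v in s.items()})
E
```

```text
{'camera_matrix': array([[386.04794905,   0.        , 257.11480658],
       [  0.        , 386.04794905, 188.45121897],
       [  0.        ,   0.        ,   1.        ]]), 'pose': array([[ 0.01027486, -0.9889212 ,  0.14808544,  0.35735186],
       [-0.99994212, -0.01063392, -0.00163311, -0.03330212],
       [ 0.00318975, -0.14806009, -0.98897322,  1.33746114],
       [ 0.        ,  0.        ,  0.        ,  1.        ]])}
{'camera_matrix': array([[381.73410722,   0.        , 251.60710734],
       [  0.        , 381.73410722, 189.99856194],
       [  0.        ,   0.        ,   1.        ]]), 'pose': array([[-0.84906254, -0.3155276 ,  0.42371586, -0.14617197],
       [-0.5281379 ,  0.52635481, -0.66634899,  1.01306869],
       [-0.01277338, -0.78955237, -0.61355023,  1.11447867],
       [ 0.        ,  0.        ,  0.        ,  1.        ]])}
{'time': np.float64(0.1), 'joint_positions': array([ 1.179,  0.322, -0.07 ,  1.452,  0.023,  1.371, -0.057]), 'qd': array([ 0.   , -0.002,  0.001, -0.004, -0.   ,  0.   , -0.   ]), 'joint_torque': array([-0.0000e+00, -4.9257e+01, -4.0600e-01, -3.1340e+01, -6.4000e-02,
        3.9000e-02,  0.0000e+00]), 'position': array([ 0.256, -0.597,  0.222]), 'tool_rot': array([-3.076e+00, -6.330e-01,  1.000e-03]), 'ft_force': array([ 0.109,  0.6  , -0.352]), 'torque': array([ 0.008, -0.007, -0.023]), 'grip_width': np.float64(0.995)}
```

View pics/top.png

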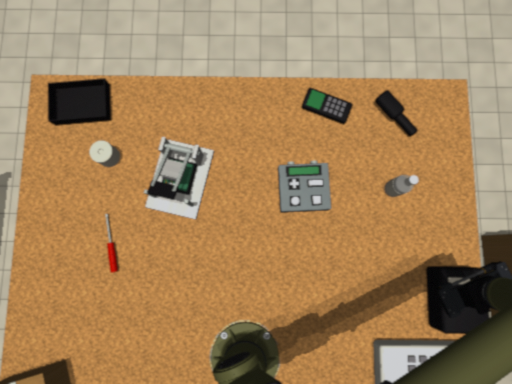

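View pics/side.png

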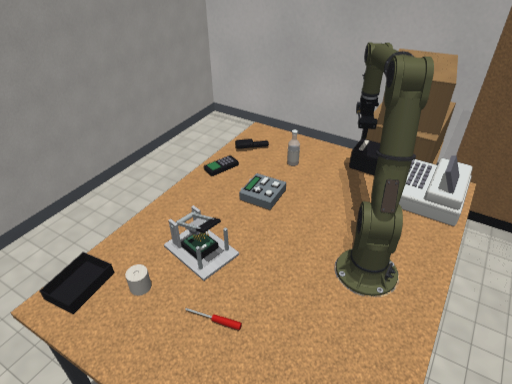

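The top view shows the test box at about (304,187) px: cross (294,183), long (316,183), round (295,201), square (317,200). The fixture is at about (180,180), with the pad end at about (162,188).

```bash
cat > h.py <<'E'
import numpy as np,cv2
def load(n):
    f=np.load(n+".npz");K,T,d=f["K"],f["T"],f["d"]
    v,u=np.mgrid[:384,:512]
    P=np.stack([(u-K[0,2])*d/K[0,0],(v-K[1,2])*d/K[1,1],d],-1)@T[:3,:3].T+T[:3,3]
    return f["im"],d,P,K,T
def proj(p,K,T):
    c=(np.asarray(p)-T[:3,3])@T[:3,:3];return (c[:,:2]/c[:,2:])*K[0,0]+K[:2,2]
E
python3 - <<'E'
from h import *
im,d,P,K,T=load("top")
def rect(m,n):
    pts=P[m][:,:2].astype(np.float32); r=cv2.minAreaRect(pts*1000); print(n,m.sum(),np.round(r,1).tolist() if 0 else r, 'zmed',np.median(P[m][:,2]))
    return r
z=P[...,2]
R=np.zeros(z.shape,bool);R[155:220,270:338]=1
rect(R&(abs(z-.05)<.012),"box")
for n,(u,v) in dict(cross=(294,183),long=(316,183),round=(295,201),square=(317,200)).items():
    k=R.copy();k[:]=0;k[v-9:v+10,u-11:u+12]=1
    g=im.min(-1).astype(int); m=k&(g>150); 
    w=P[m]; print(n,m.sum(),w.mean(0).round(4))
F=np.zeros(z.shape,bool);F[132:222,138:222]=1
rect(F&(abs(z-.015)<.006),"base")
b=F&(im.max(-1)<60)&(z>.13); print("pad",b.sum(),P[b].mean(0)); rect(b,"pad"); print(np.percentile(z[b],[5,50,95]))
# posts & high
for lo,hi in((.118,.13),(.13,.15),(.15,.2)):
    m=(F&(z>lo)&(z<hi)).astype(np.uint8); c,l,s,ce=cv2.connectedComponentsWithStats(m)
    for i in range(1,c): print(lo,s[i],P[l==i].mean(0).round(3))
a=cv2.resize(im[128:225,135:225],None,fx=6,fy=6,interpolation=2)
cv2.imwrite("pics/fx.png",a[:,:,::-1])
a=cv2.resize(im[152:220,270:338],None,fx=7,fy=7,interpolation=2)
cv2.imwrite("pics/tb.png",a[:,:,::-1])
E
```

```text
box 2223 ((562.7400512695312, -196.15682983398438), (168.7676544189453, 170.99778747558594), 3.216174840927124) zmed 0.05105430367804442
cross 40 [ 0.5631 -0.155   0.0938]
long 67 [ 0.5689 -0.2274  0.0816]
round 49 [ 0.5102 -0.1612  0.0621]
square 59 [ 0.5142 -0.2334  0.0623]
base 1661 ((614.5870361328125, 239.51577758789062), (202.3114776611328, 296.5538330078125), 77.11292266845703) zmed 0.015145873964492962
pad 326 [0.5202473  0.24603446 0.20074407]
pad 326 ((480.9332275390625, 109.11064910888672), (363.3474426269531, 100.96357727050781), 64.57862091064453) zmed 0.19139967628725374
[0.18055574 0.19139968 0.19779572]
0.118 [163 139  31  17 138] [0.667 0.22  0.126]
0.118 [160 143   1   1   1] [0.684 0.28  0.126]
0.118 [199 147   1   2   2] [0.671 0.154 0.124]
0.118 [161 151   1   1   1] [0.657 0.275 0.125]
0.118 [163 150   1   2   2] [0.659 0.269 0.125]
0.118 [197 150   3   7  10] [0.652 0.156 0.125]
0.118 [168 155   1   1   1] [0.645 0.253 0.124]
0.118 [189 157   1   2   2] [0.636 0.184 0.129]
0.118 [168 159   1   1   1] [0.631 0.251 0.129]
0.118 [194 159   3   1   3] [0.633 0.166 
[... 393 characters left out ...]
 [171 144   1   2   2] [0.678 0.243 0.131]
0.13 [172 145  12   7  20] [0.668 0.221 0.131]
0.13 [192 145   8  14  60] [0.653 0.162 0.139]
0.13 [175 149   1   1   1] [0.663 0.229 0.131]
0.13 [177 149   1   1   1] [0.663 0.223 0.131]
0.13 [186 148   1   2   2] [0.665 0.194 0.132]
0.13 [184 151   1   1   1] [0.657 0.2   0.131]
0.13 [184 171   1   1   1] [0.589 0.195 0.144]
0.13 [161 175  16   6  29] [0.568 0.242 0.141]
0.13 [172 174   1   1   1] [0.578 0.231 0.149]
0.13 [183 174   1   1   1] [0.579 0.197 0.148]
0.13 [145 191   1   1   1] [0.526 0.318 0.13 ]
0.13 [186 200   2   2   3] [0.497 0.186 0.13 ]
0.15 [147 160  39  40 674] [0.544 0.244 0.178]
0.15 [183 163   1   1   1] [0.613 0.198 0.151]
```

View pics/fx.png

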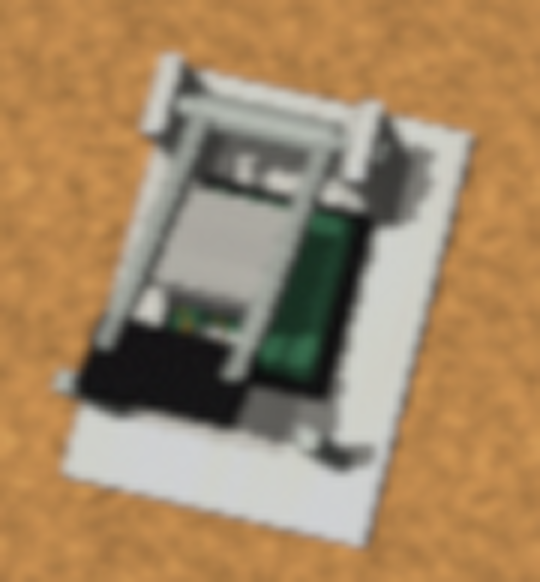

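View pics/tb.png

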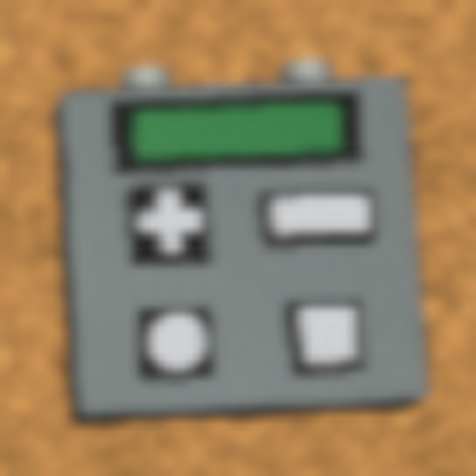

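The crops agree with the geometry:
- **Keys:** the round and square keys are 72 mm apart with tops at 62 mm, and the box yaw is about +3.2°.
- **Posts:** they are 132 mm apart with tops at about 125 mm.
- **Fixture:** yaw is about -13°, and the level pad centre is about (0.512, 0.252).

In the crops, cross is top left, the long bar top right, round bottom left and square bottom right. The path to the round key passes about 0.2 m from the bottle.

I'll shut the jaws, align the tool with the world axes, then travel.

```bash
python3 -m jog '[[[0,0,0,0,0.93],[0,0,0,0,0.93],[0,0,0,0,0.93],[0,0,0,0,0.93],[0,0,0,0,0.93],[0,0.5,-0.86,0,0],[0,0.5,-0.86,0,0],[0,0.5,-0.86,0,0],[0,0.5,-0.86,0,0],[0,0,0,0,0]]]' 30; python3 - <<'E'
from h import *
for n in("top","side"):
    im,d,P,K,T=load(n); print(n,proj([[.5102,-.1612,.062],[.5142,-.2334,.062],[.5721,-.2302,.062],[.5681,-.158,.062],[.5115,.2525,.127],[.525,.2495,.189]],K,T).round(1).tolist())
E
```

```text
time: 1.35
position: [0.3393, -0.4562, 0.2225]
tool_rot: [-3.14, -0.01, -0.001]
ft_force: [-0.7, -0.3, 0.2]
grip_width: 0.024
top [[294.8, 200.2], [316.5, 199.2], [315.3, 182.1], [293.8, 183.0], [165.9, 196.0], [162.4, 188.9]]
side [[268.7, 191.3], [275.7, 182.7], [264.5, 179.3], [257.2, 187.6], [212.1, 237.1], [208.2, 222.8]]
```

Predicted key and pad pixels match the pictures within 1 px. Next I move over the round key.

```bash
python3 -m jog '[[[0,0.534,-0.921,0,0],[0,0.534,-0.921,0,0],[0,0.534,-0.921,0,0],[0,0.534,-0.921,0,0],[0,0.534,-0.921,0,0],[0,0.534,-0.921,0,0],[0,0.534,-0.921,0,0],[0,0.534,-0.921,0,0],[0,0,0,1,0],[0,0,0,0.9,0]]]' ; python3 -m jog '[[[0,0,0,1,0],[0,0,0,0.6,0],[0,0,0,0,0],[0,0,0,0,0]]]'
```

```text
time: 2.6
position: [0.5075, -0.1656, 0.1454]
tool_rot: [3.141, 0.0, 0.0]
ft_force: [0.1, 0.4, -0.6]
grip_width: 0.002
time: 3.1
position: [0.5081, -0.1657, 0.0835]
tool_rot: [3.141, -0.001, 0.002]
ft_force: [0.2, 0.8, -0.4]
grip_width: 0.001
```

```bash
python3 -m jog '[[[0,0.05,-0.11,0.2,0],[0,0,0,0.2,0],[0,0,0,0.15,0],[0,0,0,0,0],[0,0,0,0,0]]]'; python3 -m jog '[[[0,0,0,0.1,0],[0,0,0,0,0],[0,0,0,0,0]]]'
```

```text
time: 3.72
position: [0.5094, -0.1603, 0.0608]
tool_rot: [-3.141, -0.0, 0.001]
ft_force: [-0.1, 0.9, 2.5]
grip_width: 0.012
time: 4.1
position: [0.5096, -0.1605, 0.0568]
tool_rot: [3.141, 0.0, 0.001]
ft_force: [-1.0, 1.7, 5.1]
grip_width: 0.005
```

```bash
python3 -m jog '[[[0,0,0,0.05,0],[0,0,0,0,0],[0,0,0,0,0]]]'
```

```text
time: 4.47
position: [0.5097, -0.1605, 0.0563]
tool_rot: [3.141, 0.0, 0.0]
ft_force: [-4.5, 2.2, 14.3]
grip_width: 0.008
```

```bash
python3 -m jog '[[[0,0,0,-0.25,0],[0,0,0,-0.4,0],[0,0,0,0,0],[0,0,0,0,0]]]'
```

```text
time: 4.97
position: [0.5091, -0.1607, 0.0802]
tool_rot: [3.141, -0.0, -0.001]
ft_force: [0.4, -0.5, -0.2]
grip_width: 0.004
```

```bash
python3 -m jog '[[[0,0.065,0.91,0,0],[0,0.065,0.91,0,0],[0,0,0,0,0],[0,0,0,0,0]]]'
```

```text
time: 5.48
position: [0.5143, -0.2325, 0.0798]
tool_rot: [-3.14, -0.0, 0.002]
ft_force: [0.4, 0.1, -0.6]
grip_width: 0.008
```

```bash
python3 -m jog '[[[0,0,0,0.3,0],[0,0,0,0.2,0],[0,0,0,0.1,0],[0,0,0,0,0],[0,0,0,0,0]]]'
```

```text
time: 6.1
position: [0.5145, -0.2321, 0.0567]
tool_rot: [-3.14, -0.001, 0.001]
ft_force: [-1.7, 3.7, 5.4]
grip_width: 0.005
```

```bash
python3 -m jog '[[[0,0,0,0.04,0],[0,0,0,0,0],[0,0,0,0,0]]]'
```

```text
time: 6.48
position: [0.5147, -0.2322, 0.0563]
tool_rot: [-3.141, -0.001, 0.001]
ft_force: [-4.4, 4.2, 12.8]
grip_width: 0.005
```

```bash
python3 -m jog '[[[0,0,0,-0.24,0],[0,0,0,-0.4,0],[0,0,0,0,0],[0,0,0,0,0],[0,0.72,-0.055,0,0],[0,0.72,-0.055,0,0],[0,0,0,0,0],[0,0,0,0,0]]]'
```

```text
time: 7.48
position: [0.5712, -0.229, 0.0797]
tool_rot: [-3.141, 0.0, 0.003]
ft_force: [-0.7, -0.9, 0.3]
grip_width: 0.008
```

```bash
python3 -m jog '[[[0,0,0,0.3,0],[0,0,0,0.2,0],[0,0,0,0.1,0],[0,0,0,0.03,0],[0,0,0,0,0],[0,0,0,0,0]]]'
```

```text
time: 8.22
position: [0.5711, -0.2293, 0.0564]
tool_rot: [3.141, -0.001, -0.003]
ft_force: [-4.9, 1.0, 9.1]
grip_width: 0.003
```

```bash
python3 -m jog '[[[0,0,0,-0.25,0],[0,0,0,-1,0],[0,0,0,-1,0],[0,0,0,-1,0],[0,0,0,-1,0],[0,-0.1,-1,0,0],[0,-0.1,-1,0,0],[0,-0.1,-1,0,0],[0,-0.1,-1,0,0],[0,-0.1,-1,0,0]]]'; python3 -m jog '[[[0,-0.1,-1,0,0],[0,-0.1,-1,0,0],[0,-0.1,-1,0,0],[0,-0.1,-1,0,0],[0,-0.1,-1,0,0],[0,-0.1,-1,0,0],[0,-0.05,-0.9,0,0],[0,0,0,0,0],[0,0,0,0,0]]]'; python3 - <<'E'
from bench import eyes
import cv2,numpy as np
o=[]
for n,(a,b,c,d) in dict(top=(120,230,130,240),side=(150,290,140,280)).items():
    im,_=eyes.get_image(n); o.append(cv2.resize(im[a:b,c:d],(400,400),interpolation=2))
cv2.imwrite("pics/b.png",np.hstack(o)[:,:,::-1])
E
```

```text
time: 9.48
position: [0.5521, -0.0274, 0.2255]
tool_rot: [-3.142, -0.0, -0.001]
ft_force: [0.1, 0.3, -0.1]
grip_width: 0.006
time: 10.6
position: [0.5264, 0.2463, 0.2251]
tool_rot: [3.141, -0.001, -0.0]
ft_force: [0.9, -1.0, -0.2]
grip_width: 0.004
```

View pics/b.png

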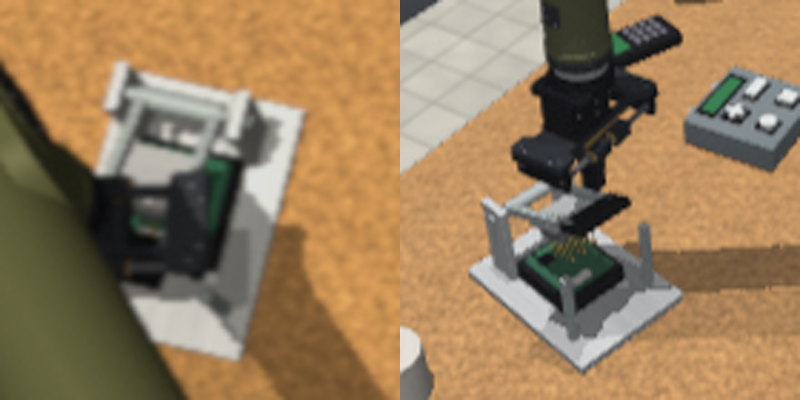

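The side view shows the shut fingers right over the palm pad, with the posts, cheeks and roll clear. All four keys are up. Next I descend to contact.

```bash
python3 -m jog '[[[0,-0.03,-0.08,0.3,0],[0,0,0,0.3,0],[0,0,0,0.2,0],[0,0,0,0.1,0],[0,0,0,0.1,0],[0,0,0,0,0]]]'
```

```text
time: 11.45
position: [0.5253, 0.2505, 0.1855]
tool_rot: [-3.141, -0.0, -0.001]
ft_force: [-0.5, -0.2, 3.3]
grip_width: 0.009
```

```bash
python3 -m jog '[[[0,-0.06,-0.01,0.2,0],[0,-0.06,-0.01,0.2,0],[0,-0.06,-0.01,0.2,0],[0,-0.06,-0.01,0.2,0],[0,-0.05,-0.01,0.2,0],[0,-0.02,0,0.14,0],[0,0,0,0,0],[0,0,0,0,0]]]'
```

```text
time: 12.45
position: [0.5128, 0.2521, 0.1399]
tool_rot: [3.141, -0.0, 0.0]
ft_force: [2.7, 1.8, 4.9]
grip_width: 0.004
```

```bash
python3 -m jog '[[[0,-0.02,0,0.15,0],[0,-0.01,0,0.1,0],[0,0,0,0.06,0],[0,0,0,0,0],[0,0,0,0,0]]]'; python3 - <<'E'
from bench import eyes,get_state
import cv2,numpy as np
im,d=eyes.get_image("side"); p=eyes.camera_params("side")
np.savez("side2.npz",im=im,d=d,K=p["camera_matrix"],T=p["pose"])
cv2.imwrite("pics/c.png",cv2.resize(im[190:280,155:255],(800,600) and (660,594),interpolation=2)[:,:,::-1])
for _ in range(1): s=get_state(); print(s["position"],s["ft_force"])
from h import *
im,d,P,K,T=load("side2")
hx=np.array([.975,-.222]);o=np.array([.5115,.2525])
q=P[...,:2]-o; a=q@hx; b=q@np.array([.222,.975])
m=(abs(a)<.03)&(abs(b)<.05)&(P[...,2]>.10)&(P[...,2]<.15)&(im.max(-1)<70)
A=np.c_[np.ones(m.sum()),a[m],b[m]];c=P[m]
print(m.sum(),np.percentile(P[m][:,2],[10,25,50,75,90,97]).round(4))
for s in(-1,1):
    k=(abs(a)<.012)&(abs(b-s*.066)<.012)&(P[...,2]>.08)&(P[...,2]<.14)
    if k.sum(): print("post",s,k.sum(),np.percentile(P[k][:,2],[50,90,100]).round(4))
E
```

```text
time: 13.08
position: [0.5118, 0.2523, 0.1279]
tool_rot: [-3.142, 0.0, -0.001]
ft_force: [2.4, 1.1, 6.2]
grip_width: 0.01
[0.51180471 0.25235955 0.12790958] [2.82633055 1.4847418  5.92581821]
210 [0.1216 0.1253 0.1284 0.1303 0.1369 0.1463]
post -1 47 [0.1096 0.1272 0.1332]
post 1 49 [0.1079 0.1285 0.1318]
```

View pics/c.png

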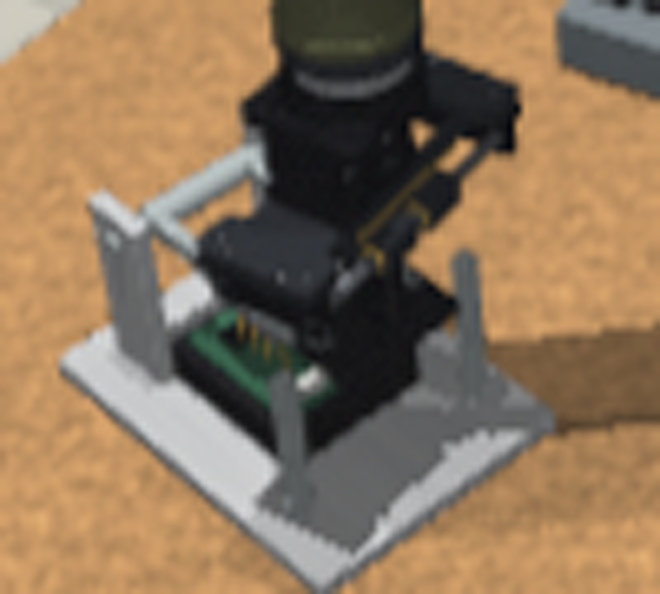

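The picture shows the lever level, with the pins on the board. The pad's top depth is about 128 mm against post tops of 127-128 mm. I'll go 0.8 mm further to 127 mm and hold for a second to check it is steady.

```bash
python3 -m jog '[[[0,0,0,0.02,0],[0,0,0,0,0],[0,0,0,0,0],[0,0,0,0,0],[0,0,0,0,0],[0,0,0,0,0],[0,0,0,0,0]]]'
```

```text
time: 14.0
position: [0.5118, 0.2524, 0.1272]
tool_rot: [3.142, 0.0, 0.001]
ft_force: [1.9, 1.0, 5.3]
grip_width: 0.004
```

```bash
python3 -c "
from bench import job,get_state
s=get_state();print(s['position'],s['ft_force']);print(job.close_job())"
```

```text
[0.51176894 0.25236176 0.12716181] [1.94210489 0.9521529  5.2777436 ]
the job is handed in; nothing more can be done
None
```

The job is handed in at about 14 s: the three keys were pressed in order, and the gripper is still holding the fixture handle level.

- **Keys:** I pressed round, then square, then long, each onto its stop. The tip reached 56.3–56.4 mm and the force was 9–14 N. I lifted clear of each key before the next one. The cross key was not touched, and a later side picture showed all four keys up.
- **Handle:** the shut fingers hold the pad at a tip height of 127.2 mm, against 127 mm for level. It stayed there during a hold of about 0.75 s. The side picture just before the last 0.8 mm showed the lever level, with the pins down at the board.
- **Checks that disagreed:** the upward force at the end read about 5.3 N, less than the stated 6.5 N. There was also about 2 N sideways, and the force readings are noisy by about 0.5–1 N. The camera depth of the pad was a coarse 128 mm, so the level judgement rests mainly on the tip height.
- **Bystanders:** my path kept clear of the bottle, paper roll and screwdriver. I took no final picture of them.

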